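Third hand for the pin nailer: hold a crate lid against the sprung fence

TASK

Wake the air supply for my pin nailer by pressing the three keys of the grey control box fully down, one at a time, letting each come up again: round key first, then the square key, then the bar-shaped key. Then lay the loose wooden crate lid flat on the bed of the nailing jig, centred on and square to its sprung metal fence, and push it steadily against the fence so that the fence's pointer stays about midway between the two raised marks, never driving the fence to the end of its travel. Finish while still holding the lid pressed like that, so that I can nail it, and leave all the other things where they are.

Things in the scene. Friction and masses are not known exactly. Their poses are not given: they have to be found in the camera images.
- panel_center (a point): Loose wooden crate lid: flat board 90 (x) x 120 (y) x 15 mm; on top along its middle an upright cleat, the grip: full 90 mm long in x, 24 mm wide in y, 35 mm high above the board (50 mm in all). Starts flat on the table, cleat up. This point: centre in plan, 25 mm above its underside; x along the cleat, z up. Half a turn changes nothing. The fixed stack of boards without cleats is not meant.
- panel: The same loose crate lid, 0.15 to 0.27 kg; origin at the centre of its underside, same axes as panel_center.
- jig: Nailing jig fixed to the table. Plywood bed 20 mm thick (top at z = 20 mm), x from -100 to 130 mm, y from -90 to 90 mm; clear for x below 45 mm. Origin on the table, on the centre line y = 0; x is the push direction, towards the fence. Behind the fence an end block, x 106 to 128 mm, 65 mm high. On the +y side a rail, x 31 to 101, y 72 to 88, 42 mm high, with two raised dark marks up to 50 mm.
- fence_plate: Sprung aluminium fence of the jig, 12 mm thick, 120 mm wide in y (as the lid), 22 to 70 mm above the table. At rest its origin is the jig's (same axes) and its pressed face is at x = 45 mm, so a lid with its cleat along x touches it with its centre at x = 0. A thin dark pointer on its +y end moves over the marks on the rail, at 52 mm height.
- fence (a joint): How far the sprung fence is pushed in along the jig's +x: 0 m at rest, 0.034 m at its end stop. Spring 0.6 N per mm from zero, no preload. The pointer is over the near mark at 0.009 and over the far mark at 0.025; midway is 0.017 (about 10 N). It springs back when let go.
- airbox: Grey control box of the air supply, fixed, 110 (x) x 190 (y) x 50 mm high; origin at the centre of its underside. On its top a row along its y of three white keys on black bases, centres 56 mm apart and 10 mm to the -x side of the middle; which key is in which place varies.
- key_round_top (a point): Centre of the top face of the round key (30 mm across), 22 mm above the top of the control box when not pressed (72 mm above the work surface); z up. Its key sinks straight down 6 mm.
- key_round (a joint): Travel of the round key (30 mm across): 0 m up, 0.006 m fully down; spring, about 1.5 N to start and 5 N fully down; comes up by itself.
- key_square_top (a point): Centre of the top face of the square key (27 x 27 mm), 22 mm above the top of the control box when not pressed (72 mm above the work surface); z up. Its key sinks straight down 6 mm.
- key_square (a joint): Travel of the square key (27 x 27 mm): 0 m up, 0.006 m fully down; spring, about 1.5 N to start and 5 N fully down; comes up by itself.
- key_bar_top (a point): Centre of the top face of the bar-shaped key (44 mm along the box's x, 13 mm wide), 22 mm above the top of the control box when not pressed (72 mm above the work surface); z up. Its key sinks straight down 6 mm.
- key_bar (a joint): Travel of the bar-shaped key (44 mm along the box's x, 13 mm wide): 0 m up, 0.006 m fully down; spring, about 1.5 N to start and 5 N fully down; comes up by itself.
- jar_a: Bystander: amber jar, 66 mm across, 80 mm high; origin at the centre of its underside.
- jar_b: Bystander: a second jar like jar_a.
- pot: Bystander: small clay cup, 80 mm across, 60 mm high; origin at the centre of its underside.
- driver: Bystander: screwdriver, 190 mm long, lying on the table.
Things that resemble listed ones, but are neither listed nor needed, are in the scene too. Leave any purple look-alike of the panel alone.

How it is judged:
On the way, in this order (a step that is already met when the one before it is completed fails the run):
1. the round key is pressed fully down (value of joint key_round above 0.0045 m), for 0.05 s.
2. the square key is pressed fully down with the round key up (value of joint key_square above 0.0045 m and value of joint key_round below 0.0015 m), for 0.05 s.
3. the bar-shaped key is pressed fully down with the others up (value of joint key_bar above 0.0045 m and value of joint each of key_round, key_square below 0.0015 m), for 0.05 s.
4. the lid lies on the bed and presses the fence in between the marks (value of joint fence between 0.009 and 0.025 m and contact force between panel and fence_plate between 4.5 and 16.5 N and y of panel_center in the frame of jig between -0.015 and 0.015 m and z of panel_center in the frame of jig between 0.0385 and 0.0515 m and angle between the x axis of panel_center and the x axis of jig, either way round below 0.07 rad and angle between panel_center's own z axis and vertical below 0.07 rad and contact force between any of the fingers, the arm and panel above 2 N), for 0.5 s.
At the end, for the whole second after the job is handed in: Robot keeps the lid pressed on the fence: fence in 9 to 25 mm and still, lid-fence force 4.5 to 16.5 N, robot-lid over 2 N; lid flat on the bed (height within 6.5 mm, tilt under 0.07 rad), centred within 15 mm, square within 0.07 rad; keys up (all of step 4 and velocity of joint fence between -0.01 and 0.01 m/s and linear speed of panel below 0.02 m/s and value of joint each of key_round, key_square, key_bar below 0.0015 m); the arm keeps its last pose, push and grip.
It fails at once if two keys are pressed at once (value of joint each of key_round, key_square above 0.003 m or value of joint each of key_round, key_bar above 0.003 m or value of joint each of key_square, key_bar above 0.003 m).
It fails at once if the fence is driven to the end of its travel (value of joint fence above 0.0315 m).
It fails at once if a bystander is moved more than 30 mm (distance of any of jar_a, jar_b, pot, driver from where it was at the start of the episode above 0.03 m).
It also fails if it takes over 61 s, if anything falls off the work surface, if the arm or the gripper's body presses on something with over 40 N, if the wrist force passes 120 N, or if a joint passes its speed limit or range.

ROBOT

A 6-joint arm with a two-finger parallel gripper is mounted at the origin on the work surface. World frame = base frame: x ahead of the robot, y to its left, z up, the work surface at z = 0. Lengths are in m, angles in rad, forces in N, time in s.
With the tool pointing down it reaches from about 0.425 to 0.95 m from the base axis. Payload 3.5 kg.
Tool frame: the origin (TCP) lies midway between the tips of the shut fingers; the grasp point (between the pads) lies 19 mm behind it; z points along the fingers, x is the direction in which the jaws open and shut, and the axes are right-handed (so a half turn about z gives the same grasp; the last joint's range is limited). The gripper opens to 85 mm and grips with 20 to 120 N. Pads are 22 mm wide; open, the fingers measure 114 mm over their backs; the gripper's body (76 mm by 85 mm) begins 54 mm behind the grasp point. The pads swing forward as they close: fully open they stand 13 mm farther back than shut.
Start: joints at [-1.389, 0.286, 1.577, -0, 1.279, -0.15], TCP at [0.22, -0.638, 0.231] pointing down, gripper open.
Joint ranges: [-2.77, 2.77], [-0.9, 2.22], [0.21, 2.48], [-1.53, 4.67], [0.24, 2.81], [-2.84, 2.84]. Speed limits (rad/s): [2.79, 2.79, 3.14, 3.14, 3.14, 3.14].

INTERFACE

Orientations are given as a unit quaternion [x, y, z, w].
In Python, from plant import readout, optics, ctrl gives the robot as it stands. The module is installed in compiled form; this text tells all that it offers.
- The arm moves only by the shell command python3 -m crank 'ROWS' [OPENING] [FORCE]. ROWS is text: rows parted by semicolons, each of 6 numbers parted by spaces: the shift along the tool's x, y, z in mm, then the turn, a rotation vector about the tool's x, y, z in rad. In form: dx dy dz ax ay az; .... A call has 1 to 5 rows; each row shifts and turns the commanded pose from where the row before left it, along the tool's axes as they then stand; what a row does not reach is not made up. A row lasts 1/8 s, in which the tool goes at most 62.5 mm and 10.7 degrees, less where a joint would pass 70% of its speed; a pose out of reach is approached as far as the arm can. A call is refused whole if a number of a shift passes 62.5 or a number of a turn 0.188, either way. A call with a gripper value outside its range is refused whole. OPENING is the opening, from -1 (shut) to 1 (fully open), set as the call begins (- or left out, the last holds). The fingers move at their own pace and stop on an object; FORCE is the grip in N (left out, the last holds). Time passes only in rows, so rows that do not move let the fingers close. It gives the time, the measured TCP pose, the force and the opening at its end, in the units of the state.
- readout.get_state(): the state, without advancing time (a new reading comes with each control period).
- optics.read_camera(name): name is "side" or "top" or "wrist"; returns the picture (384x512x3 uint8, red, green, blue); there is no depth.
- optics.calibration(name): a dict with "mtx" (3x3 intrinsics, pixels), "rvec" (rotation vector, rad) and "tvec" (3), from world to camera coordinates, as OpenCV has them; the wrist camera has in their place "tool_from_camera" (4x4, takes a point from camera to tool coordinates, whose origin is the TCP and whose axes are the tool frame's). Camera axes: x right, y down, z forward; pixel columns grow to the right and rows downward; lengths in m; the calibration is good to about 2 mm. The wrist camera is an equidistant fisheye: a pixel r from the principal point sees the ray r / f radians off the axis. A picture is of the moment at which its call begins: read the wrist's pose just before it. calibration takes no time and is no camera call.
- ctrl.sign_off(): hands the job in, once; it reports no verdict.
Trained networks look in the newest picture that a camera, given by its name, has taken for a name from the list of things; names that differ only in an ending like _2 or _b are one class to them, and where a whole thing is asked for, a point or a joint stands for the part that bears it (a point fixed in the world has none). Each returns a list of dicts, best first, with "p" (0 to 1); they miss things now and then, are a little off and sometimes report something else, mostly with a low value. They report only what shows in the picture. A call takes as long as a camera call. They do not tell look-alikes from the thing itself.
- optics.recognise(camera, thing): "xy" ([column, row] as shares, 0 to 1, of the picture: columns of its width, rows of its height, amid what is visible of it).
The state is a dict: "time": time; "qpos": joint angles; "dq": joint speeds; "joint_efforts": joint torques, N m; "eef_pos": TCP position; "tcp_rot": TCP orientation; "contact_force": force on the tool from outside, world axes, zero at the start; "wrist_torque": the same for the moment, N m; "opening": opening from 0.0 (shut) to 1.0 (fully open).
Only numpy, scipy, OpenCV 4.12 (cv2) and the standard library are available. Lean on these libraries where they do the work, as an engineer would, in place of code of your own. Each camera call takes 0.05 s, during which the arm holds its last target.

## Working session

There is one attempt and no reset: what is moved stays moved. The work goes in short steps, Python scripts to look and compute and a shell command to move; the robot and the scene stay as the last step left them, time stands still between calls to the robot, and variables do not carry over. Pictures are saved under pics/ and viewed, and the job is handed in when it is done.

```bash
mkdir -p pics
cat > h.py <<'E'
import numpy as np, cv2
from plant import readout, optics, ctrl
from scipy.spatial.transform import Rotation as R
def save(cam,name):
    im=optics.read_camera(cam); cv2.imwrite('pics/'+name+'.png',cv2.resize(im[:,:,::-1],(768,576),interpolation=cv2.INTER_CUBIC)); return im
def ray(cam,u,v,st=None):
    c=optics.calibration(cam); K=np.array(c['mtx'])
    if cam!='wrist':
        Rm=cv2.Rodrigues(np.array(c['rvec'],float))[0]; t=np.array(c['tvec']).ravel()
        d=Rm.T@np.linalg.inv(K)@[u,v,1]; return -Rm.T@t,d
    st=st or readout.get_state(); T=np.array(c['tool_from_camera'])
    x,y=(u-K[0,2])/K[0,0],(v-K[1,2])/K[1,1]; th=np.hypot(x,y); s=np.sin(th)/th if th>1e-9 else 1
    d=np.array([x*s,y*s,np.cos(th)]); Rt=R.from_quat(st['tcp_rot']).as_matrix()
    return Rt@T[:3,3]+st['eef_pos'],Rt@T[:3,:3]@d
def atz(cam,u,v,z,st=None):
    o,d=ray(cam,u,v,st); return o+d*(z-o[2])/d[2]
def proj(cam,P):
    c=optics.calibration(cam); return cv2.projectPoints(np.array(P,float).reshape(-1,1,3),np.array(c['rvec'],float),np.array(c['tvec'],float),np.array(c['mtx']),None)[0].reshape(-1,2)
E
python3 - <<'E'
from h import *
np.set_printoptions(precision=4,suppress=True)
s=readout.get_state(); print(s)
for c in ['top','side','wrist']:
    save(c,c+'0'); 
    print(c,optics.calibration(c))
H={'panel':.03,'key_round':.072,'key_square':.072,'key_bar':.072,'fence_plate':.07,'jig':.02,'airbox':.05,'jar_a':.08,'pot':.06,'driver':.01,'key_round_top':.072,'panel_center':.025}
for c in ['top','side','wrist']:
  for n in H:
    for r in optics.recognise(c,n)[:4]:
        u,v=r['xy'][0]*512,r['xy'][1]*384
        print(c,n,round(r['p'],2),round(u),round(v),atz(c,u,v,H[n]))
E
```

```text
{'time': 0.0, 'qpos': array([-1.389 ,  0.2872,  1.5782, -0.    ,  1.2786, -0.15  ]), 'dq': array([ 0.0008, -0.0004, -0.0016,  0.0006, -0.001 ,  0.0006]), 'joint_efforts': array([  0.0001, -40.5984, -29.2624,  -0.0002,   0.0057,   0.    ]), 'eef_pos': array([ 0.2198, -0.6375,  0.2299]), 'tcp_rot': array([ 0.8142, -0.5806, -0.0009, -0.0008]), 'contact_force': array([-0.1347, -1.02  ,  0.1556]), 'wrist_torque': array([-0.0066,  0.0006, -0.0016]), 'opening': 1.001449935379635}
top {'mtx': array([[390.6311,   0.    , 255.444 ],
       [  0.    , 390.6311, 189.895 ],
       [  0.    ,   0.    ,   1.    ]]), 'rvec': array([ 2.1564, -2.175 ,  0.1786]), 'tvec': array([0.0212, 0.5042, 1.1397])}
side {'mtx': array([[365.9579,   0.    , 256.1274],
       [  0.    , 365.9579, 188.1879],
       [  0.    ,   0.    ,   1.    ]]), 'rvec': array([ 0.5812, -2.718 ,  1.061 ]), 'tvec': array([0.4666, 0.1688, 1.0838])}
wrist {'mtx': array([[297.3186,   0.    , 256.8244],
       [  0.    , 297.3186, 193.609 ],
       [  0.    ,   0.    ,   1.    ]]), 'tool_from_camera': array([[ 1.    , -0.0002, -0.0004,  
[... 1743 characters left out ...]
4 220 283 [0.4493 0.3632 0.05  ]
side airbox 0.31 307 131 [ 0.4497 -0.3219  0.05  ]
side jar_a 0.58 170 234 [0.6389 0.3019 0.08  ]
side jar_a 0.55 243 127 [ 0.6634 -0.2147  0.08  ]
side pot 0.8 328 161 [ 0.3269 -0.1829  0.06  ]
side driver 0.57 275 250 [0.3664 0.19   0.01  ]
side driver 0.19 307 114 [ 0.4976 -0.4799  0.01  ]
side key_round_top 0.47 304 132 [ 0.4478 -0.2848  0.072 ]
side panel_center 0.84 130 295 [0.6581 0.4802 0.025 ]
side panel_center 0.79 281 315 [0.2755 0.3681 0.025 ]
side panel_center 0.68 221 282 [0.4559 0.3505 0.025 ]
side panel_center 0.6 299 221 [0.3363 0.0699 0.025 ]
wrist key_square 0.43 10 18 [ 0.3249 -0.2583  0.072 ]
wrist pot 0.73 11 17 [ 0.328  -0.2467  0.06  ]
```

View pics/top0.png

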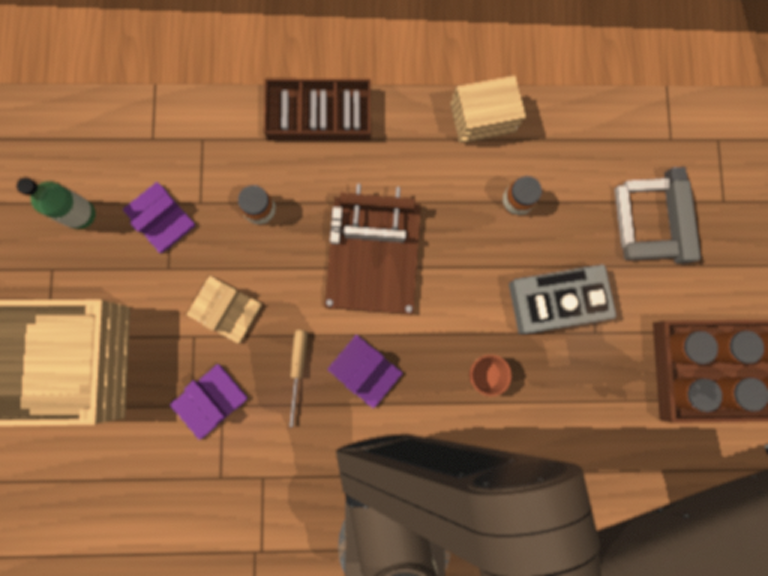

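View pics/side0.png

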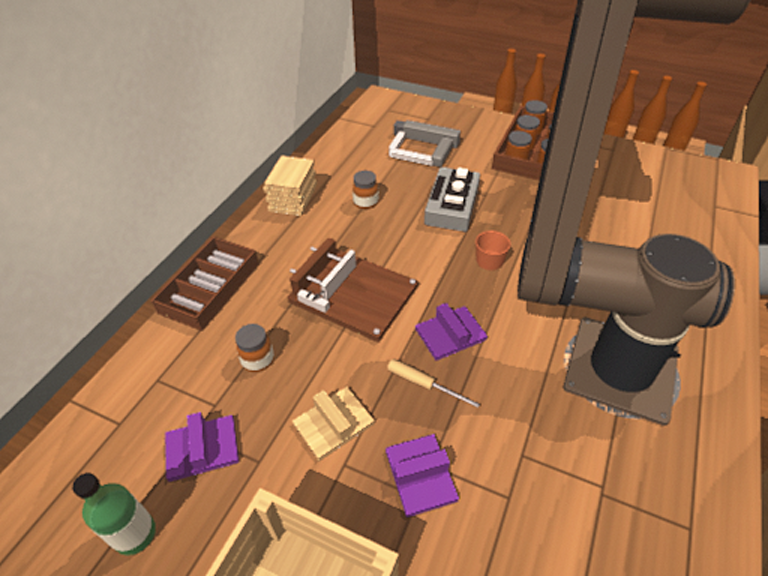

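View pics/wrist0.png

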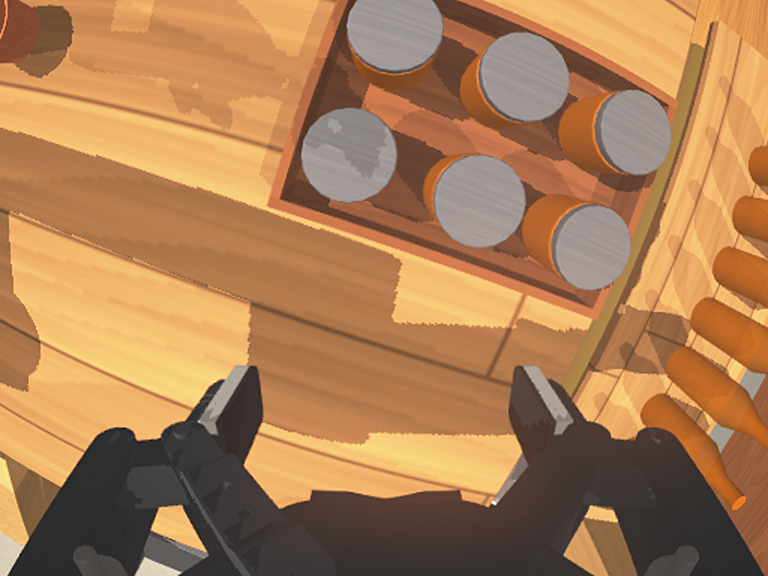

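Run:
```python
from h import *
im=optics.read_camera('top')[:,:,::-1]
def crop(im,x0,y0,x1,y1,s,f): cv2.imwrite('pics/'+f,cv2.resize(im[y0:y1,x0:x1],None,fx=s,fy=s,interpolation=cv2.INTER_CUBIC))
crop(im,115,175,185,235,10,'lid.png'); crop(im,205,115,295,215,6,'jig.png'); crop(im,330,165,420,230,8,'box.png')
```

```text
(no output)
```

View pics/lid.png

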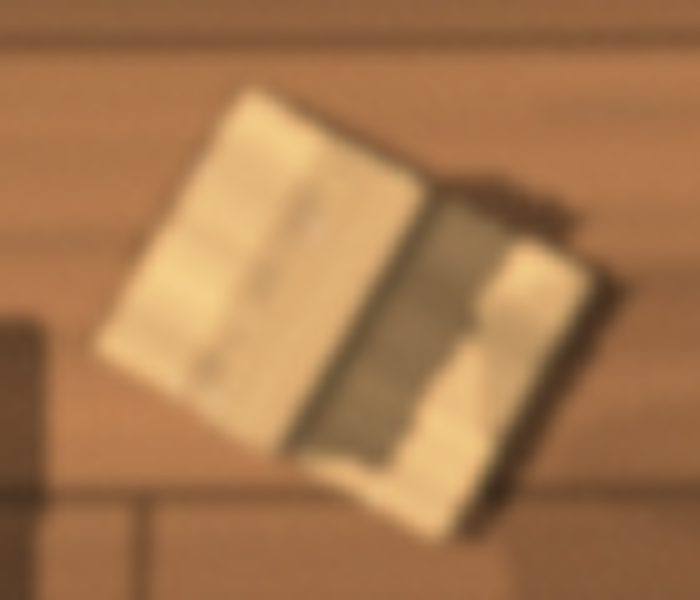

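View pics/jig.png

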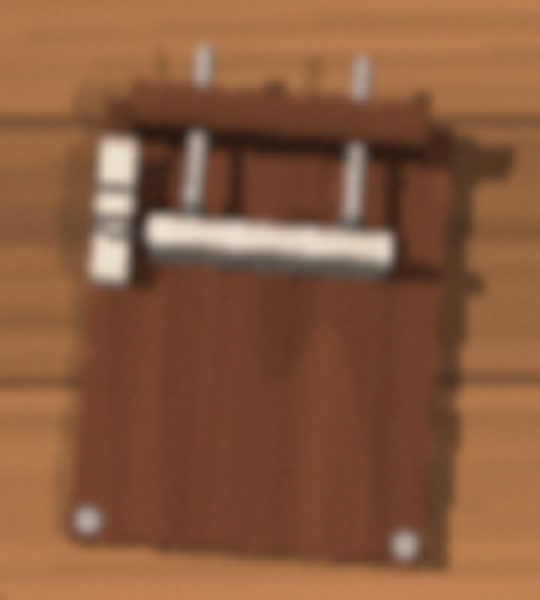

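View pics/box.png

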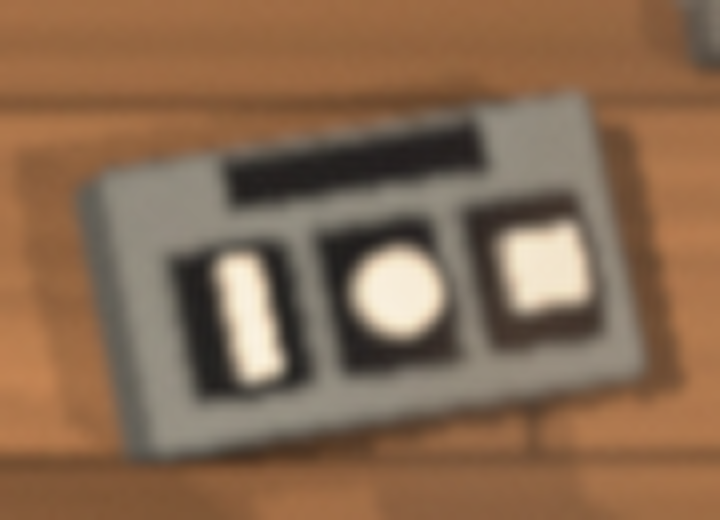

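Run:
```python
from h import *
np.set_printoptions(precision=4,suppress=True)
def c(x,y,ox,oy,s,z): return atz('top',(x+.5)/s-.5+ox,(y+.5)/s-.5+oy,z)
print('cam',ray('top',0,0)[0],ray('side',0,0)[0])
L=np.array([c(x,y,115,175,10,.015) for x,y in [(250,88),(97,347),(440,540),(597,275)]])
print('lid',L,L.mean(0)); 
for i in range(4): d=L[(i+1)%4]-L[i]; print(np.linalg.norm(d),np.degrees(np.arctan2(d[1],d[0])))
J=[(72,540,.02),(445,568,.02),(147,213,.07),(397,232,.07),(395,268,.07),(145,250,.07),(87,520,.02),(404,545,.02),(90,283,.042),(128,285,.042),(137,92,.065),(430,105,.065),(185,210,.07)]
for x,y,z in J: print(x,y,c(x,y,205,115,6,z))
print('keys')
for x,y in [(250,317),(398,291),(548,266)]: print(c(x,y,330,165,8,.072))
for x,y in [(103,185),(585,92),(645,375),(150,460)]: print(c(x,y,330,165,8,.05))
```

```text
cam [0.3474 0.053  1.1959] [0.1605 0.7459 0.9159]
lid [[0.5293 0.3676 0.015 ]
 [0.4509 0.4109 0.015 ]
 [0.3922 0.3073 0.015 ]
 [0.4715 0.262  0.015 ]] [0.461 0.337 0.015]
0.08952184660317208 151.09597649952818
0.119016776221268 -119.53913937552034
0.09131025212627467 -29.746906926898536
0.12035356551145306 61.314616928267796
72 540 [0.4623 0.1341 0.02  ]
445 568 [ 0.4467 -0.0534  0.02  ]
147 213 [0.6183 0.0944 0.07  ]
397 232 [ 0.6083 -0.0283  0.07  ]
395 268 [ 0.5903 -0.0271  0.07  ]
145 250 [0.5998 0.0954 0.07  ]
87 520 [0.4724 0.1266 0.02  ]
404 545 [ 0.4585 -0.0329  0.02  ]
90 283 [0.5893 0.124  0.042 ]
128 285 [0.5882 0.105  0.042 ]
137 92 [0.681  0.0995 0.065 ]
430 105 [ 0.674  -0.0462  0.065 ]
185 210 [0.6197 0.0758 0.07  ]
keys
[ 0.4552 -0.2886  0.072 ]
[ 0.4643 -0.3436  0.072 ]
[ 0.4731 -0.3995  0.072 ]
[ 0.5071 -0.2424  0.05  ]
[ 0.5413 -0.4264  0.05  ]
[ 0.4345 -0.4424  0.05  ]
[ 0.4047 -0.2556  0.05  ]
```

```bash
cat > go.py <<'E'
import sys
from h import *
np.set_printoptions(precision=3,suppress=True)
def plan(x,y,z,ang=None):
    s=readout.get_state(); M=R.from_quat(s['tcp_rot']).as_matrix()
    d=M.T@(np.array([x,y,z])-s['eef_pos'])*1000
    a=np.degrees(np.arctan2(M[1,0],M[0,0]))
    print('t',round(s['time'],2),'pos',s['eef_pos'],'jawang',a,'tilt',M[:,2],'F',s['contact_force'],'op',round(s['opening'],3))
    print('shift mm tool',d)
    if ang is not None: 
        t=np.array([[np.cos(np.radians(ang)),np.sin(np.radians(ang)),0],[np.sin(np.radians(ang)),-np.cos(np.radians(ang)),0],[0,0,-1]]).T
        print('rotvec tool',R.from_matrix(M.T@t).as_rotvec())
plan(*map(float,sys.argv[1:]))
E
python3 go.py .4643 -.3436 .09
```

```text
t 2.0 pos [ 0.22  -0.638  0.231] jawang -70.98699926879834 tilt [-0. -0. -1.] F [ 0.33   0.429 -0.333] op 0.998
shift mm tool [-198.861 -327.041  141.342]
```

```bash
python3 -m crank '-28 -47 5 0 0 0;-28 -47 8 0 0 0;-28 -47 10 0 0 0;-28 -47 13 0 0 0;-28 -47 15 0 0 0' -1 40; python3 -m crank '-28 -47 20 0 0 0;-31 -45 20 0 0 0;0 0 30 0 0 0;0 0 0 0 0 0'; python3 go.py .4643 -.3436 .073
python3 - <<'E'
from h import *
save('wrist','w1')
E
```

```text
time: 2.62
eef_pos: [0.3976, -0.428, 0.1805]
tcp_rot: [0.814, -0.581, 0.001, 0.0]
contact_force: [-0.4, -0.2, 0.1]
opening: 0.0
time: 3.12
eef_pos: [0.4632, -0.3414, 0.1077]
tcp_rot: [0.815, -0.58, -0.003, -0.001]
contact_force: [0.1, -0.1, -0.3]
opening: 0.001
t 3.12 pos [ 0.463 -0.341  0.108] jawang -70.91393037175064 tilt [-0.004  0.004 -1.   ] F [ 0.108 -0.099 -0.265] op 0.001
shift mm tool [ 2.614 -0.405 34.731]
```

View pics/w1.png

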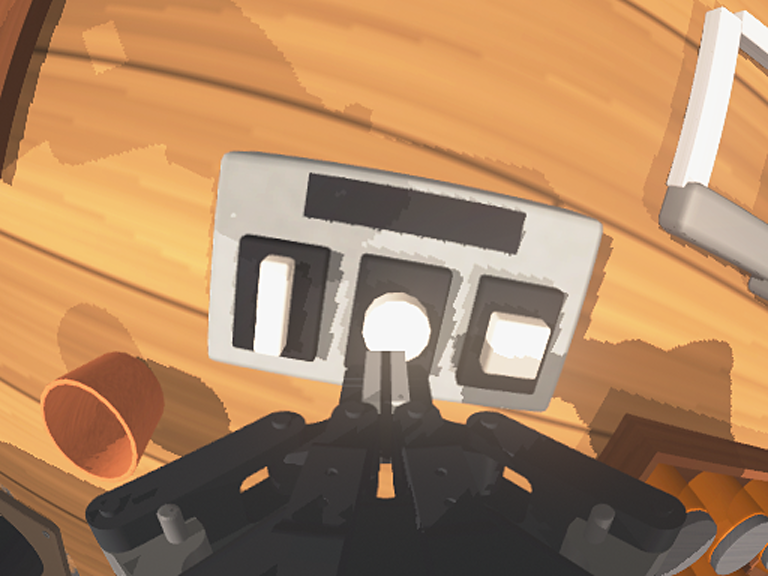

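The wrist view shows bar (272,305), round (397,322) and square (517,340); the fingertips are over the round key's near side.

```bash
python3 - <<'E'
from h import *
for u,v in [(276,258),(397,318),(521,332)]: print(atz('wrist',u/1.5,v/1.5,.072))
E
python3 -m crank '2 0 17 0 0 0;0 0 15 0 0 0;0 0 4 0 0 0;0 0 3 0 0 0;0 0 0 0 0 0'; python3 go.py .4643 -.3436 .073
```

```text
[ 0.48048241 -0.2885547   0.072     ]
[ 0.47185819 -0.3457872   0.072     ]
[ 0.48341718 -0.40121468  0.072     ]
time: 3.8
eef_pos: [0.4649, -0.3456, 0.0717]
tcp_rot: [0.814, -0.581, 0.0, 0.0]
contact_force: [-1.5, 0.5, 1.1]
opening: 0.0
t 3.8 pos [ 0.465 -0.346  0.072] jawang -70.9895325613609 tilt [-0. -0. -1.] F [-1.495  0.515  1.136] op 0.0
shift mm tool [-2.102 -0.08  -1.335]
```

```bash
python3 -m crank '0 0 3 0 0 0;0 0 2.5 0 0 0;0 0 0 0 0 0'
```

```text
time: 4.18
eef_pos: [0.4653, -0.3459, 0.0665]
tcp_rot: [0.814, -0.581, 0.001, 0.0]
contact_force: [-2.2, 0.3, 5.0]
opening: 0.001
```

```bash
python3 -m crank '0 0 1.5 0 0 0;0 0 0 0 0 0'; python3 go.py .4737 -.4 .095
```

```text
time: 4.42
eef_pos: [0.4654, -0.3459, 0.066]
tcp_rot: [0.814, -0.581, 0.0, 0.0]
contact_force: [-3.3, 1.8, 9.7]
opening: -0.003
t 4.42 pos [ 0.465 -0.346  0.066] jawang -70.97559729873477 tilt [ 0.001 -0.001 -1.   ] F [-3.349  1.773  9.66 ] op -0.003
shift mm tool [ 53.881   9.743 -28.937]
```

Bottomed out at 66 mm (force rose without travel). On to the square key.

```bash
python3 -m crank '0 0 -31 0 0 0;0 0 0 0 0 0;54 8 0 0 0 0;0 0 0 0 0 0;0 0 0 0 0 0'; python3 go.py .474 -.4 .072;  python3 - <<'E'
from h import *
save('wrist','w2')
E
```

```text
time: 5.05
eef_pos: [0.4742, -0.3981, 0.0935]
tcp_rot: [0.814, -0.581, -0.001, -0.001]
contact_force: [0.2, -0.0, -0.9]
opening: 0.003
t 5.05 pos [ 0.474 -0.398  0.094] jawang -71.02094541467855 tilt [-0.002  0.003 -1.   ] F [ 0.234 -0.022 -0.934] op 0.003
shift mm tool [ 1.769  0.769 21.521]
```

View pics/w2.png

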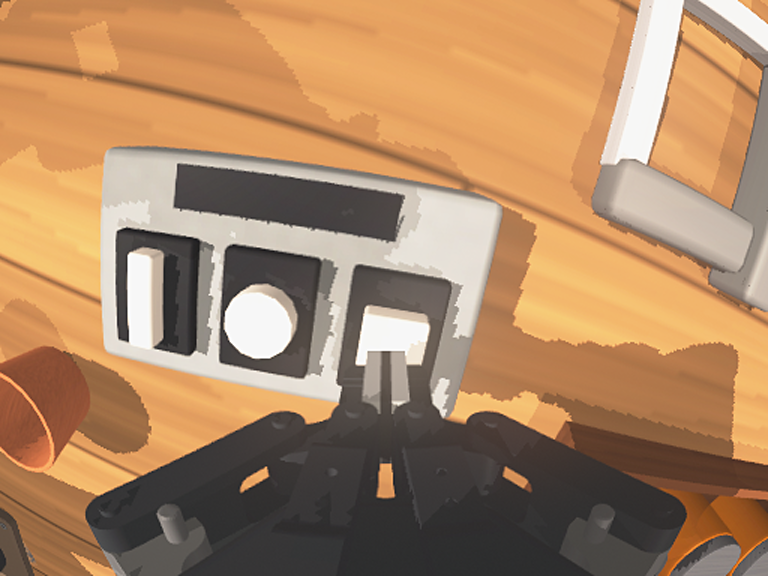

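Fingertips (385,370) are over the square key (395,330); round key is up. Press.

```bash
python3 -m crank '0 -2 16 0 0 0;0 -1 5 0 0 0;0 0 4 0 0 0;0 0 3 0 0 0;0 0 0 0 0 0';python3 -m crank '0 0 1.5 0 0 0;0 0 0 0 0 0'; python3 go.py .4552 -.2886 .095
```

```text
time: 5.72
eef_pos: [0.4779, -0.3978, 0.0677]
tcp_rot: [0.814, -0.581, -0.0, -0.0]
contact_force: [-0.8, 3.3, 3.9]
opening: 0.002
time: 5.98
eef_pos: [0.4781, -0.3982, 0.0663]
tcp_rot: [0.814, -0.581, 0.0, -0.0]
contact_force: [0.0, 2.6, 4.1]
opening: -0.007
t 5.97 pos [ 0.478 -0.398  0.066] jawang -70.99439819104286 tilt [ 0.001 -0.    -1.   ] F [0.007 2.55  4.119] op -0.007
shift mm tool [-111.088  -14.081  -28.749]
```

```bash
python3 -m crank '0 0 1.5 0 0 0;0 0 0 0 0 0'; python3 go.py .4552 -.2886 .095
```

```text
time: 6.22
eef_pos: [0.4781, -0.3983, 0.066]
tcp_rot: [0.814, -0.581, 0.0, -0.0]
contact_force: [-2.3, 3.9, 10.2]
opening: -0.0
t 6.22 pos [ 0.478 -0.398  0.066] jawang -70.98464943470933 tilt [ 0. -0. -1.] F [-2.307  3.897 10.21 ] op -0.0
shift mm tool [-111.174  -14.06   -29.023]
```

```bash
python3 -m crank '0 0 -31 0 0 0;0 0 0 0 0 0;-56 -9 0 0 0 0;-56 -8 0 0 0 0;0 0 0 0 0 0'; python3 -m crank '0 0 0 0 0 0'; python3 go.py .4575 -.2886 .072;  python3 - <<'E'
from h import *
save('wrist','w3')
E
```

```text
time: 6.85
eef_pos: [0.4551, -0.2824, 0.0923]
tcp_rot: [0.815, -0.579, -0.003, -0.0]
contact_force: [-0.3, 0.0, -0.1]
opening: -0.001
time: 6.98
eef_pos: [0.4574, -0.287, 0.0948]
tcp_rot: [0.814, -0.58, 0.0, 0.0]
contact_force: [0.3, -0.7, 0.3]
opening: -0.003
t 6.97 pos [ 0.457 -0.287  0.095] jawang -70.96506103678382 tilt [ 0.    -0.001 -1.   ] F [ 0.348 -0.694  0.294] op -0.003
shift mm tool [ 1.512  0.434 22.753]
```

View pics/w3.png

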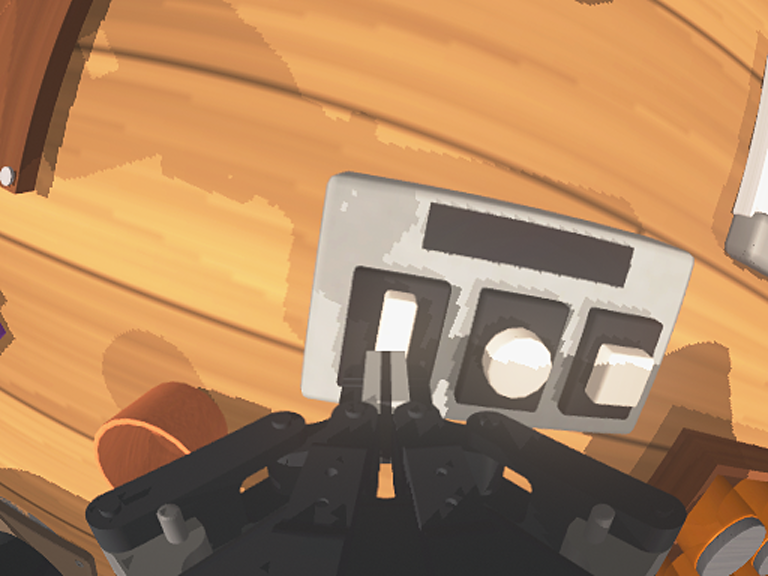

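Tips (385,375) are over the bar key (395,325); the others are up. Press.

```bash
python3 -m crank '1 -1 17 0 0 0;0 -1 5 0 0 0;0 0 4 0 0 0;0 0 3 0 0 0;0 0 0 0 0 0';python3 -m crank '0 0 2 0 0 0;0 0 0 0 0 0'; python3 go.py .461 .337 .15 60.8
```

```text
time: 7.65
eef_pos: [0.4594, -0.2872, 0.0666]
tcp_rot: [0.814, -0.581, -0.0, 0.0]
contact_force: [-2.8, 0.4, 4.4]
opening: 0.0
time: 7.9
eef_pos: [0.4598, -0.2873, 0.0659]
tcp_rot: [0.814, -0.58, 0.0, 0.0]
contact_force: [-5.1, 1.1, 10.2]
opening: -0.0
t 7.9 pos [ 0.46  -0.287  0.066] jawang -70.96997588503683 tilt [-0.    -0.001 -1.   ] F [-5.099  1.09  10.189] op -0.0
shift mm tool [-589.762 -204.709  -84.392]
rotvec tool [ 0.001  0.    -2.3  ]
```

```bash
python3 -m crank '0 0 -31 0 0 0;0 0 -40 0 0 0;0 0 -40 0 0 -0.177;0 0 -30 0 0 -0.177;0 0 -20 0 0 -0.177' 1 60; python3 -m crank '0 0 0 0 0 -0.177;0 0 0 0 0 -0.177;0 0 0 0 0 -0.177;0 0 0 0 0 -0.177;0 0 0 0 0 -0.177';python3 -m crank '0 0 0 0 0 -0.177;0 0 0 0 0 -0.177;0 0 0 0 0 -0.177;0 0 0 0 0 -0.177;0 0 0 0 0 -0.177';python3 go.py .461 .337 .2 60.8
```

```text
time: 8.52
eef_pos: [0.4606, -0.2871, 0.2272]
tcp_rot: [0.939, -0.344, 0.002, 0.0]
contact_force: [0.9, 0.0, -0.4]
opening: 1.0
time: 9.15
eef_pos: [0.4601, -0.2867, 0.225]
tcp_rot: [0.996, 0.091, 0.001, 0.0]
contact_force: [0.1, 0.1, -0.4]
opening: 1.002
time: 9.78
eef_pos: [0.4601, -0.2867, 0.225]
tcp_rot: [0.861, 0.509, 0.001, 0.0]
contact_force: [-0.1, 0.2, -0.3]
opening: 0.996
t 9.78 pos [ 0.46  -0.287  0.225] jawang 61.183054049130284 tilt [ 0.002 -0.    -1.   ] F [-0.076  0.226 -0.261] op 0.996
shift mm tool [ 546.881 -299.87    24.967]
rotvec tool [ 0.002 -0.001  0.007]
```

```bash
python3 -m crank '50 -27 0 0 0 0;50 -27 0 0 0 0;50 -27 0 0 0 0;50 -27 0 0 0 0;50 -27 0 0 0 0'; python3 -m crank '50 -27 0 0 0 0;50 -27 0 0 0 0;50 -27 0 0 0 0;50 -27 0 0 0 0;50 -27 0 0 0 0'; python3 -m crank '47 -30 25 0 0 0.007;0 0 0 0 0 0;0 0 0 0 0 0';python3 go.py .461 .337 .2 60.8
python3 - <<'E'
from h import *
save('wrist','w4'); save('top','t4')
s=readout.get_state()
for n in ['panel','panel_center','jig']:
  for r in optics.recognise('wrist',n)[:3]:
    print(n,r,atz('wrist',r['xy'][0]*512,r['xy'][1]*384,.03,s))
E
```

```text
time: 10.4
eef_pos: [0.4636, -0.0007, 0.2253]
tcp_rot: [0.862, 0.506, 0.001, 0.0]
contact_force: [0.6, 0.1, 0.4]
opening: 0.998
time: 11.02
eef_pos: [0.4672, 0.2838, 0.2252]
tcp_rot: [0.862, 0.507, 0.001, -0.0]
contact_force: [1.1, 0.2, -0.2]
opening: 1.003
time: 11.4
eef_pos: [0.4639, 0.3371, 0.2]
tcp_rot: [0.864, 0.504, 0.0, -0.0]
contact_force: [0.5, -0.6, 0.3]
opening: 0.998
t 11.4 pos [0.464 0.337 0.2  ] jawang 60.4884811916567 tilt [ 0.  0. -1.] F [ 0.515 -0.633  0.343] op 0.998
shift mm tool [-1.474 -2.494 -0.008]
rotvec tool [-0.    -0.    -0.005]
panel {'xy': [0.7934, 0.6234], 'p': 0.94} [0.6316772  0.46183398 0.03      ]
panel {'xy': [0.3787, 0.0844], 'p': 0.75} [0.2965304  0.35553456 0.03      ]
panel {'xy': [0.5016, 0.4383], 'p': 0.64} [0.45832154 0.33948587 0.03      ]
panel_center {'xy': [0.373, 0.0833], 'p': 0.89} [0.29432707 0.35314263 0.03      ]
panel_center {'xy': [0.5029, 0.4438], 'p': 0.76} [0.46070754 0.33895509 0.03      ]
panel_center {'xy': [0.8, 0.6333], 'p': 0.75} [0.63998048 0.46459804 0.03      ]
jig {'xy': [0.2113, 0.7354], 'p': 0.89} [0.49309632 0.0816921  0.03      ]
```

View pics/w4.png

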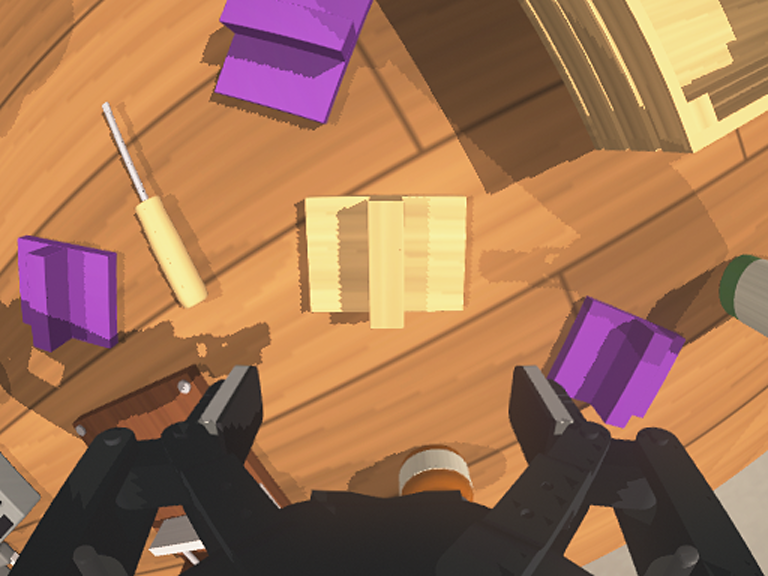

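View pics/t4.png

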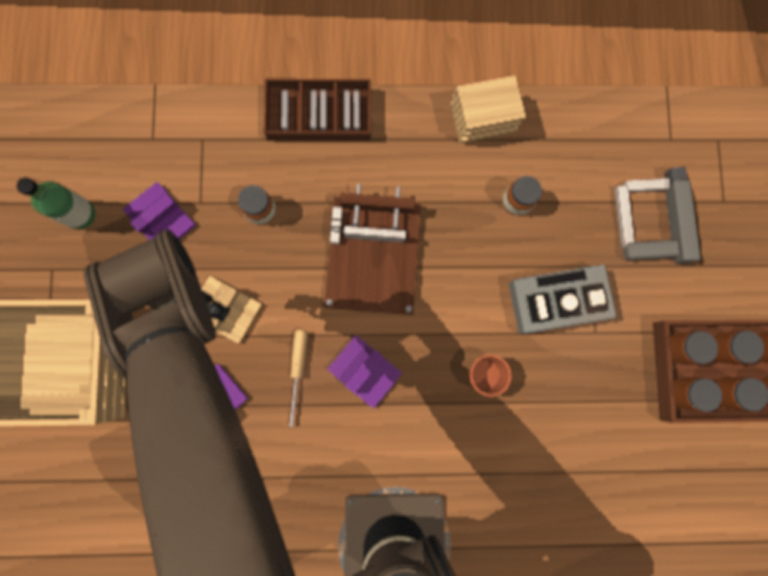

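```bash
python3 -m crank '-1 -2 50 0 0 -0.005;0 0 50 0 0 0;0 0 50 0 0 0;0 0 26 0 0 0;0 0 0 0 0 0'; python3 go.py .461 .338 .024 60.8;python3 -m crank '0 0 0 0 0 0;0 0 0 0 0 0;0 0 0 0 0 0;0 0 0 0 0 0;0 0 0 0 0 0' -1 60; python3 go.py .461 .338 .024 60.8
```

```text
time: 12.28
eef_pos: [0.4604, 0.3355, 0.0223]
tcp_rot: [0.863, 0.505, -0.002, -0.0]
contact_force: [-0.3, -0.4, 0.4]
opening: 0.999
t 12.28 pos [0.46  0.336 0.022] jawang 60.658630183025444 tilt [-0.004 -0.002 -1.   ] F [-0.299 -0.377  0.42 ] op 0.999
shift mm tool [ 2.421 -0.714 -1.726]
rotvec tool [-0.003  0.004 -0.002]
time: 12.9
eef_pos: [0.4627, 0.3375, 0.0257]
tcp_rot: [0.863, 0.506, 0.001, 0.0]
contact_force: [-0.6, -0.5, 5.3]
opening: 0.266
t 12.9 pos [0.463 0.338 0.026] jawang 60.74342210264007 tilt [ 0.002  0.001 -1.   ] F [-0.624 -0.499  5.304] op 0.266
shift mm tool [-0.428 -1.703  1.733]
rotvec tool [ 0.001 -0.002 -0.001]
```

```bash
python3 -m crank '0 0 -15 0 0 0;0 0 -35 0 0 0;0 0 -35 0 0 0;0 0 0 0 0 0'; python3 go.py .515 .041 .11 85.3;  python3 - <<'E'
from h import *
save('wrist','w5'); save('top','t5')
E
```

```text
time: 13.4
eef_pos: [0.4637, 0.338, 0.1127]
tcp_rot: [0.863, 0.506, 0.003, 0.0]
contact_force: [-0.0, 0.6, -2.1]
opening: 0.27
t 13.4 pos [0.464 0.338 0.113] jawang 60.73784968039386 tilt [ 0.006  0.003 -1.   ] F [-0.014  0.64  -2.107] op 0.27
shift mm tool [-234.063  189.959    2.136]
rotvec tool [ 0.005 -0.005 -0.429]
```

View pics/w5.png

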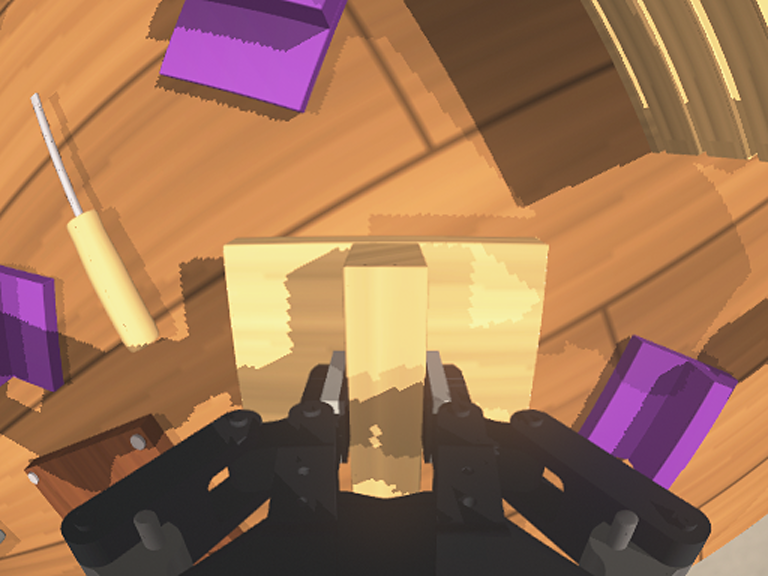

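Lid is held level between the pads (cleat top 345–427 wide at row 265). Carry it to in front of the fence.

```bash
python3 -m crank '-20 16 -5 0 0 0;-40 32 0 0 0 0;-47 38 0 0 0 0;-47 38 0 0 0 0;-45 38 0 0 0 0'; python3 -m crank '-35 28 0 0 0 0;0 0 0 0 0 -0.14;0 0 0 0 0 -0.145;0 0 0 0 0 -0.144;0 0 0 0 0 0';python3 go.py .515 .041 .11 85.3;  python3 - <<'E'
from h import *
save('wrist','w6'); save('top','t6'); im=optics.read_camera('top')[:,:,::-1]
cv2.imwrite('pics/t6c.png',cv2.resize(im[100:225,195:305],None,fx=5,fy=5,interpolation=cv2.INTER_CUBIC))
save('side','s6')
E
```

```text
time: 14.12
eef_pos: [0.5041, 0.0825, 0.1118]
tcp_rot: [0.863, 0.506, -0.002, -0.001]
contact_force: [1.4, -0.4, -1.3]
opening: 0.27
time: 14.75
eef_pos: [0.5115, 0.0401, 0.112]
tcp_rot: [0.736, 0.677, -0.001, -0.002]
contact_force: [0.0, -1.1, -2.1]
opening: 0.264
t 14.75 pos [0.512 0.04  0.112] jawang 85.21083672519555 tilt [-0.004  0.001 -1.   ] F [ 0.023 -1.054 -2.056] op 0.264
shift mm tool [1.142 3.421 1.989]
rotvec tool [-0.005 -0.    -0.002]
```

View pics/w6.png

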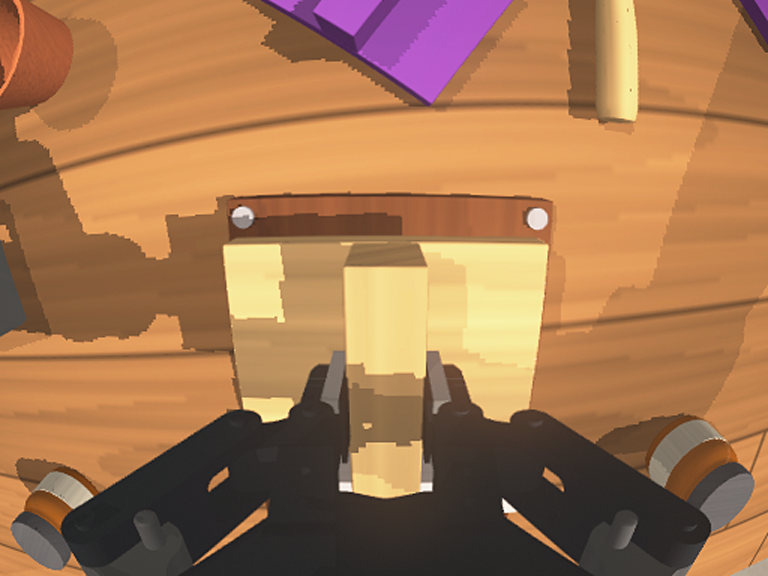

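View pics/t6c.png

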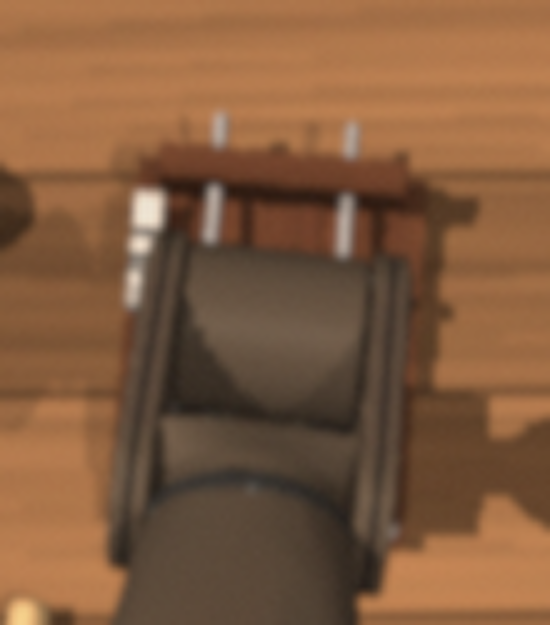

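View pics/s6.png

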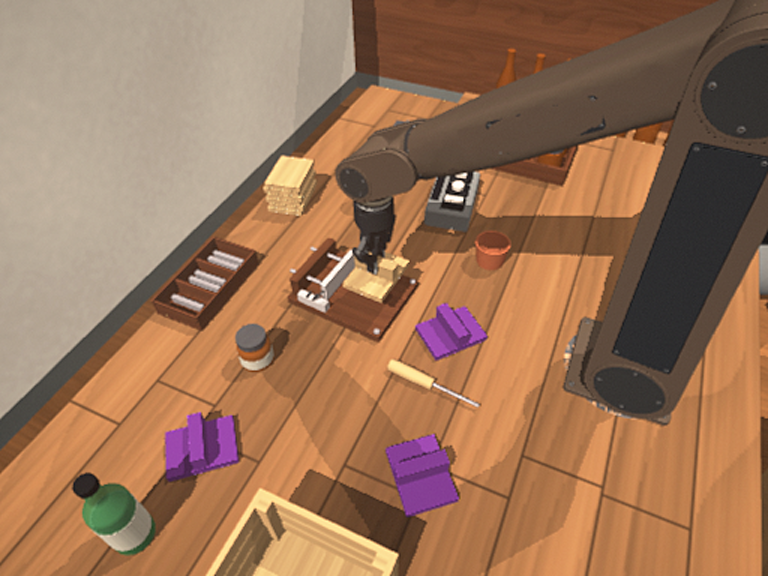

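```bash
python3 - <<'E'
from h import *
np.set_printoptions(precision=4,suppress=True)
P=[atz('wrist',u/1.5-.2,v/1.5-.2,.0215) for u,v in [(242,217),(537,218)]]; print(P,(P[0]+P[1])/2)
d=P[1]-P[0];print(np.degrees(np.arctan2(-d[0],d[1])))
E
python3 go.py .518 .043 .053 85.3
```

```text
[array([ 0.4608, -0.0347,  0.0215]), array([0.4747, 0.1264, 0.0215])] [0.4678 0.0458 0.0215]
-4.917636186681886
t 14.95 pos [0.513 0.04  0.114] jawang 85.23849142815057 tilt [-0.001  0.    -1.   ] F [-0.457 -0.06  -2.447] op 0.269
shift mm tool [ 3.266  5.2   60.553]
rotvec tool [-0.001 -0.    -0.001]
```

```bash
python3 -m crank '1 0 30 0 0 0;1 0 25 0 0 0;0 0 8 0 0 0;0 0 4 0 0 0;0 0 0 0 0 0'; python3 -m crank '0 0 2 0 0 0;0 0 0 0 0 0'; python3 go.py .5555 .038 .045 85.3
```

```text
time: 15.58
eef_pos: [0.5139, 0.0419, 0.048]
tcp_rot: [0.735, 0.678, 0.0, 0.0]
contact_force: [0.4, 0.0, -1.9]
opening: 0.267
time: 15.82
eef_pos: [0.5137, 0.042, 0.0458]
tcp_rot: [0.735, 0.678, 0.0, 0.0]
contact_force: [0.0, -0.5, -1.3]
opening: 0.268
t 15.82 pos [0.514 0.042 0.046] jawang 85.30570423637141 tilt [ 0.001 -0.    -1.   ] F [ 0.007 -0.457 -1.309] op 0.268
shift mm tool [-0.53  41.99   0.885]
rotvec tool [ 0.001 -0.     0.   ]
```

```bash
python3 -m crank '0 10 1 0 0 0;0 14 0 0 0 0;0 10 0 0 0 0;0 2 0 0 0 0;0 0 0 0 0 0'; python3 -m crank '0 4 0 0 0 0;0 4 0 0 0 0;0 0 0 0 0 0'; python3 -m crank '0 3 0 0 0 0;0 3 0 0 0 0;0 0 0 0 0 0'; python3 go.py .5555 .038 .045 85.3
```

```text
time: 16.45
eef_pos: [0.5504, 0.0389, 0.0457]
tcp_rot: [0.735, 0.678, 0.0, 0.001]
contact_force: [-3.3, 0.1, 7.5]
opening: 0.266
time: 16.82
eef_pos: [0.558, 0.0384, 0.0457]
tcp_rot: [0.735, 0.678, 0.0, 0.0]
contact_force: [-3.4, 0.7, 6.6]
opening: 0.269
time: 17.2
eef_pos: [0.5626, 0.0381, 0.0458]
tcp_rot: [0.736, 0.677, -0.001, -0.001]
contact_force: [-9.4, 0.8, 11.1]
opening: 0.262
t 17.2 pos [0.563 0.038 0.046] jawang 85.26709988822618 tilt [-0.003  0.001 -1.   ] F [-9.397  0.791 11.097] op 0.262
shift mm tool [-0.685 -7.078  0.811]
rotvec tool [-0.003 -0.    -0.001]
```

```bash
python3 -m crank '0 0 -1 0 0 0;0 0 0 0 0 0'; python3 -m crank '0 3 0 0 0 0;0 3 0 0 0 0;0 0 0 0 0 0'; python3 go.py .5555 .038 .045 85.3;python3 - <<'E'
from h import *
im=optics.read_camera('side')[:,:,::-1]
cv2.imwrite('pics/s7c.png',cv2.resize(im[155:230,185:285],None,fx=7,fy=7,interpolation=cv2.INTER_CUBIC))
save('wrist','w7')
im=optics.read_camera('top')[:,:,::-1]
cv2.imwrite('pics/t7c.png',cv2.resize(im[100:225,195:305],None,fx=5,fy=5,interpolation=cv2.INTER_CUBIC))
E
```

```text
time: 17.45
eef_pos: [0.5626, 0.0381, 0.0458]
tcp_rot: [0.736, 0.677, -0.001, -0.001]
contact_force: [-5.7, 0.4, 6.4]
opening: 0.273
time: 17.82
eef_pos: [0.5674, 0.0377, 0.0459]
tcp_rot: [0.736, 0.677, -0.002, -0.002]
contact_force: [-9.6, -0.3, 10.7]
opening: 0.271
t 17.82 pos [0.567 0.038 0.046] jawang 85.26267826105344 tilt [-0.006  0.001 -1.   ] F [-9.591 -0.31  10.667] op 0.271
shift mm tool [ -0.684 -11.834   0.972]
rotvec tool [-0.006 -0.    -0.001]
```

View pics/s7c.png

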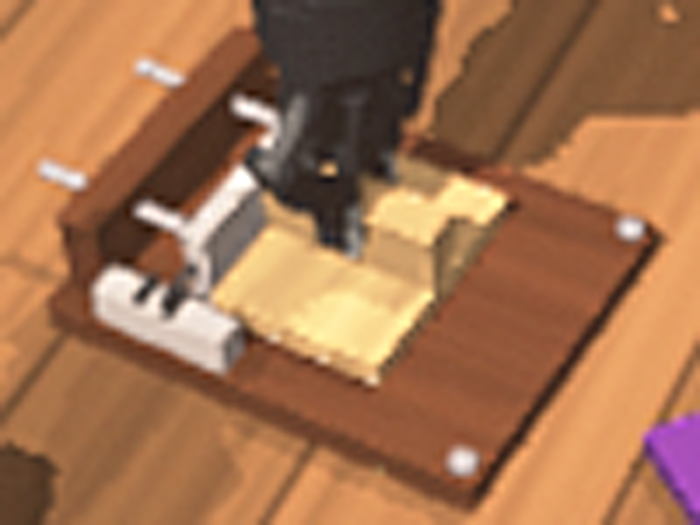

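View pics/t7c.png

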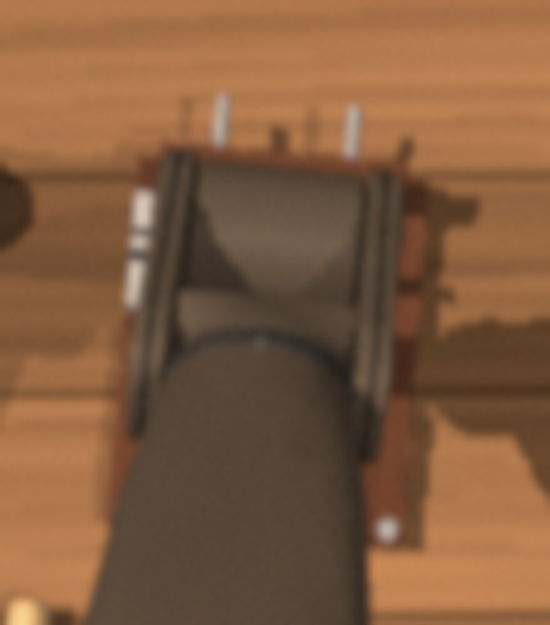

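View pics/w7.png

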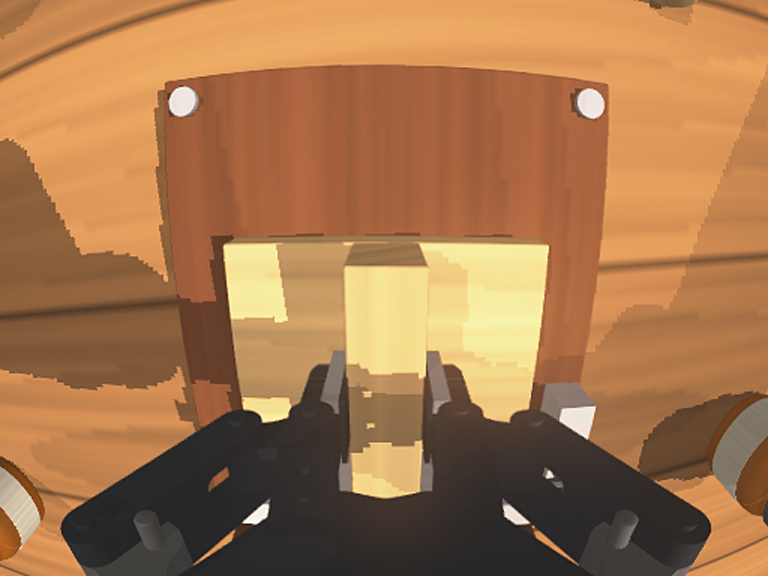

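Run:
```python
from h import *
np.set_printoptions(precision=4,suppress=True)
f=lambda u,v,z: atz('wrist',u/1.5-.2,v/1.5-.2,z)
a,b=f(183,101,.0215),f(590,102,.0215); m=(a+b)/2
l,r=f(226,244,.035),f(548,244,.035); c=(l+r)/2
yv=(b-a)/np.linalg.norm(b-a); xv=np.array([yv[1],-yv[0],0])
print(m,c,np.linalg.norm(b-a),np.linalg.norm(r-l)); d=c-m; print('lid centre jig x',d@xv-.09+.045,'y',d@yv, 'yaw', np.degrees(np.arctan2((r-l)@xv,(r-l)@yv)),'jigyaw',np.degrees(np.arctan2(xv[1],xv[0])))
im=optics.read_camera('side')[:,:,::-1]
cv2.imwrite('pics/s8c.png',cv2.resize(im[188:212,193:227],None,fx=20,fy=20,interpolation=cv2.INTER_CUBIC))
im=cv2.imread('pics/side0.png')[282:318,289:341]
cv2.imwrite('pics/s0c.png',cv2.resize(im,None,fx=14,fy=14,interpolation=cv2.INTER_CUBIC))
# predicted side px of pointer at travel q, marks
o=np.array([.5557,.038,0]);X=np.array([.9965,-.083,0]);Y=np.array([.083,.9965,0])
for q in (0,.009,.013,.017,.021,.025):
    print(q,proj('side',[o+X*(.051+q)+Y*.08+[0,0,.05]])[0], 'face end px', proj('side',[o+X*(.045+q)+Y*.06+[0,0,.07]])[0])
```

```text
[0.4659 0.0462 0.0215] [0.5217 0.0417 0.035 ] 0.16055443258428806 0.11800846624312882
lid centre jig x 0.011001155974706092 y 0.0002470968271406151 yaw -0.11865540030417425 jigyaw -4.8663070611405
0 [212.0216 197.6871] face end px [216.5192 189.9692]
0.009 [209.6558 196.6665] face end px [214.1313 188.9647]
0.013 [208.6083 196.2146] face end px [213.074  188.5199]
0.017 [207.5633 195.7638] face end px [212.0193 188.0762]
0.021 [206.5207 195.314 ] face end px [210.967  187.6335]
0.025 [205.4806 194.8652] face end px [209.9172 187.1919]
```

View pics/s8c.png

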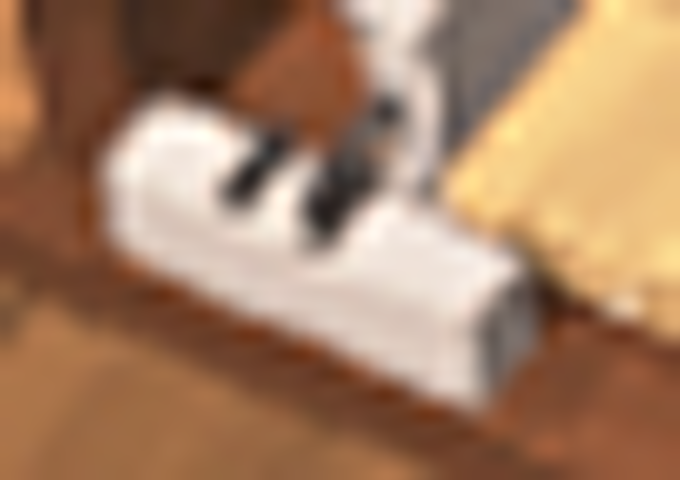

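View pics/s0c.png

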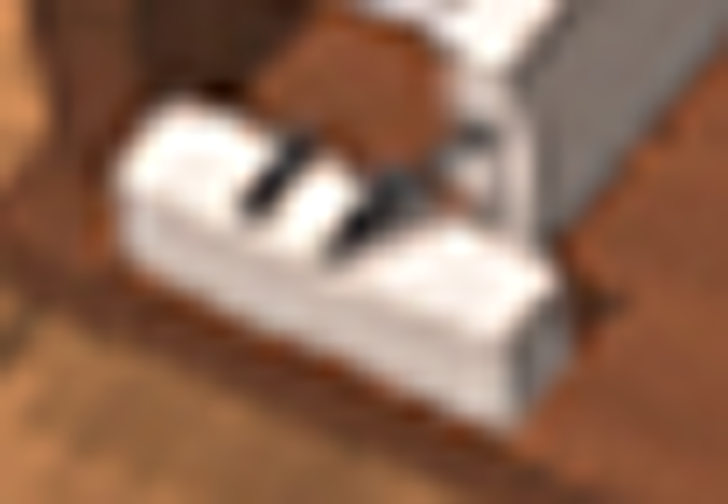

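```bash
python3 -m crank '0 3 -0.5 0 0 0;0 2.5 0 0 0 0;0 0 0 0 0 0;0 0 0 0 0 0'; python3 go.py .5735 .0365 .045 85.3;python3 - <<'E'
from h import *
im=optics.read_camera('side')[:,:,::-1]
cv2.imwrite('pics/s9c.png',cv2.resize(im[178:212,193:237],None,fx=16,fy=16,interpolation=cv2.INTER_CUBIC))
save('wrist','w9')
E
```

```text
time: 18.52
eef_pos: [0.5715, 0.0373, 0.0459]
tcp_rot: [0.736, 0.677, -0.003, -0.004]
contact_force: [-13.4, 0.6, 12.1]
opening: 0.267
t 18.52 pos [0.571 0.037 0.046] jawang 85.28289091353595 tilt [-0.01   0.001 -1.   ] F [-13.419   0.577  12.06 ] op 0.267
shift mm tool [-0.668  2.081  0.927]
rotvec tool [-0.01 -0.   -0.  ]
```

View pics/s9c.png

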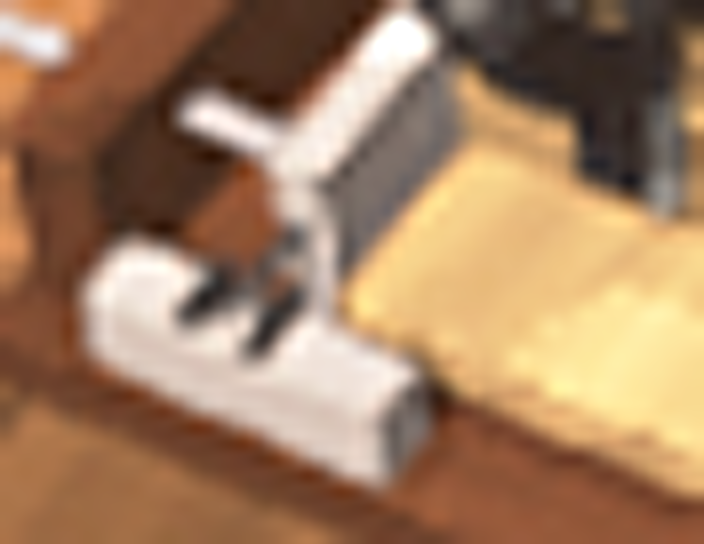

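View pics/w9.png

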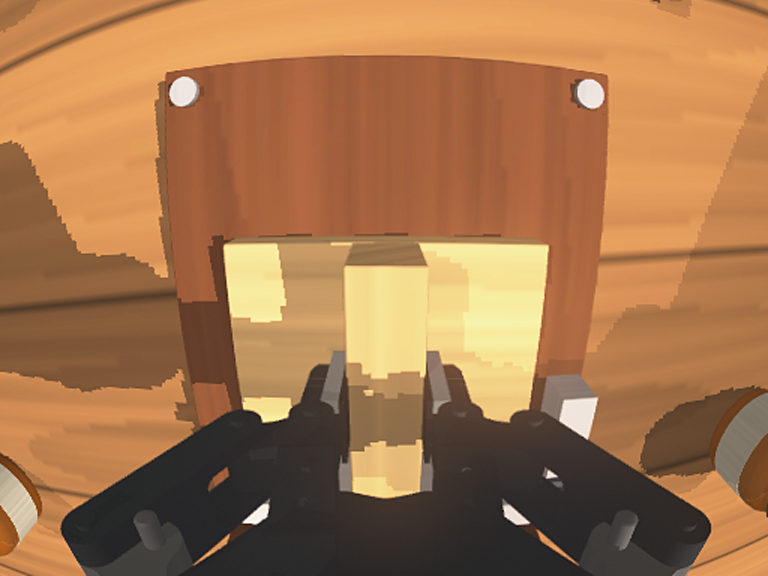

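```bash
python3 -m crank '0 2 -0.5 0 0 0;0 0 0 0 0 0;0 0 0 0 0 0;0 0 0 0 0 0;0 0 0 0 0 0'; python3 go.py .5735 .0365 .045 85.3;python3 - <<'E'
from h import *
np.set_printoptions(precision=4,suppress=True)
im=optics.read_camera('side')[:,:,::-1]
cv2.imwrite('pics/s10c.png',cv2.resize(im[178:212,193:237],None,fx=16,fy=16,interpolation=cv2.INTER_CUBIC))
save('wrist','w10');save('top','t10')
E
python3 -m crank '0 0 0 0 0 0;0 0 0 0 0 0'; python3 go.py .5735 .0365 .045 85.3
```

```text
time: 19.25
eef_pos: [0.5728, 0.0372, 0.046]
tcp_rot: [0.736, 0.677, -0.004, -0.004]
contact_force: [-14.6, -0.3, 11.0]
opening: 0.268
t 19.25 pos [0.573 0.037 0.046] jawang 85.29561525149452 tilt [-0.011  0.001 -1.   ] F [-14.618  -0.34   10.952] op 0.268
shift mm tool [-0.639  0.743  1.   ]
rotvec tool [-0.011  0.    -0.   ]
time: 19.65
eef_pos: [0.5728, 0.0372, 0.046]
tcp_rot: [0.736, 0.677, -0.004, -0.004]
contact_force: [-13.1, -0.6, 10.1]
opening: 0.269
t 19.65 pos [0.573 0.037 0.046] jawang 85.29660126177995 tilt [-0.011  0.001 -1.   ] F [-13.118  -0.598  10.142] op 0.269
shift mm tool [-0.621  0.754  0.958]
rotvec tool [-0.011  0.    -0.   ]
```

View pics/s10c.png

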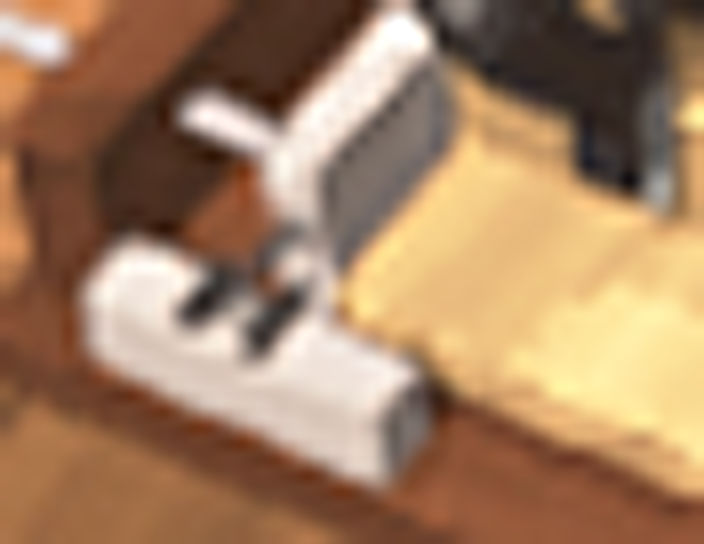

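View pics/w10.png

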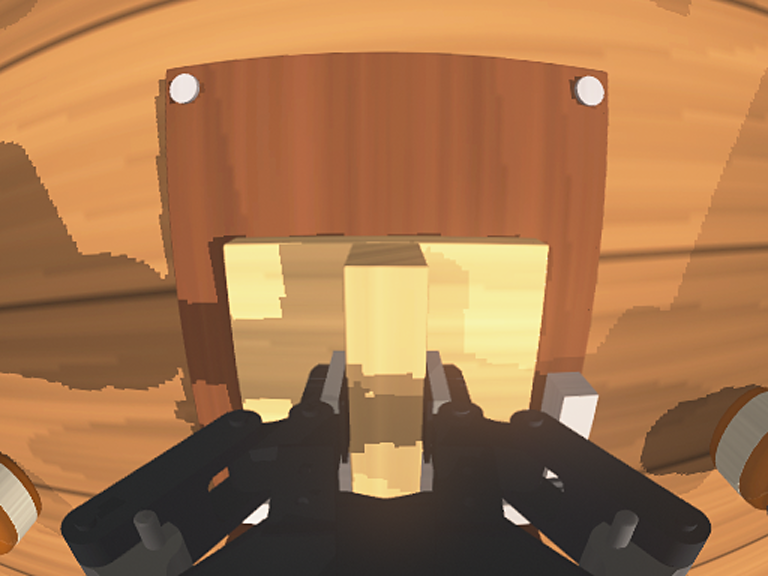

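View pics/t10.png

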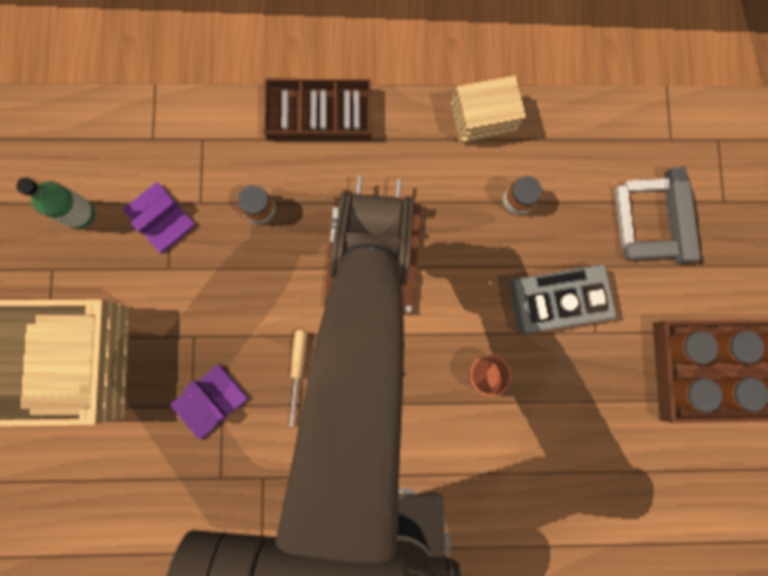

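Pointer sits about midway between the marks, and the force and pose have been steady for over 0.5 s. Handing in.

Run:
```python
from h import *
print(ctrl.sign_off())
s=readout.get_state(); print(s['time'],s['eef_pos'],s['contact_force'],s['opening'])
```

```text
the job is handed in; nothing more can be done
None
the job is handed in; nothing more can be done
```

I pressed the three keys, then laid the lid on the jig bed and pushed it against the fence. I handed the job in with the lid still gripped and pressed. The sign-off gives no verdict, so what follows is from my own last checks.

- **Keys:** round, square and bar were each pressed to the stop at 66 mm height, with the force rising to about 10 N. I lifted clear after each one. In the pictures before the next press, the key just pressed looked up again.
- **Fence:** the side camera showed the pointer about midway between the marks. I estimate 16 to 16.5 mm of travel from the tool pose, plus a lid measurement at about 11 mm. The fence never came near its end stop.
- **Lid position:** measured just before the last 5 mm of push, the lid was centred within about 1 mm and square within about 0.2°. I did not re-measure it after that, but the last wrist picture looked the same. It lay flat, with the tool tilted about 0.011 rad.
- **Push force:** the wrist read 13 to 14.6 N along the push and 10 to 11 N down onto the bed. That fits about 10 N on the fence plus bed friction. The lid-fence force itself was inferred, not measured. Force and pose held steady through the last half second before hand-in.
- **Other things:** the jars, cup and screwdriver look unmoved in the last top picture. The arm hid one purple look-alike there, but I saw it unmoved earlier and didn't touch it.
- **Time:** about 20 s of the 61 s were used.

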